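# Snap the retaining clip onto the gear stud of a rolling mill

### The arm

A 6-joint arm with a two-finger parallel gripper is mounted at the origin on the work surface. World frame = base frame: x ahead of the robot, y to its left, z up, the work surface at z = 0. Lengths are in mm, angles in rad, forces in N, time in s.
With the tool pointing down it reaches from about 300 to 775 mm from the base axis. Payload 14.6 kg.
Tool frame: the origin (TCP) lies between the finger pads; the fingertips stand 19 mm ahead of it and the grasp point (between the pads) is the TCP; z points along the fingers, y is the line along which they close (so a half turn about z gives the same grasp; the last joint's range is limited). The gripper opens to 94 mm and grips with 3 to 60 N. Pads are 16 mm wide; open, the fingers measure 119 mm over their backs; the gripper's body (75 mm by 177 mm) begins 78 mm behind the grasp point.
Start: joints at [1.04, 0.3, 1.521, -0, 1.321, -0.067], TCP at [246.038, 491.889, 224.446] pointing down, gripper open.
Joint ranges: [-3.03, 3.03], [-0.79, 2.21], [0.23, 2.52], [-1.04, 4.18], [0, 3.07], [-2.55, 2.55]. Speed limits (rad/s): [2.22, 2.22, 2.57, 3.14, 3.14, 3.14].

### API

Orientations are given as [roll, pitch, yaw] about the fixed x, y, z axes, in that order (R = Rz(yaw) Ry(pitch) Rx(roll)).
In Python, from cell import monitor, imaging, job, find_in, trace gives the robot as it stands. The module is installed in compiled form; this text tells all that it offers.
- The arm moves only by the tool arm_command, never from a script. Its argument "steps" is a list of rows, each a list of 5 numbers: the opening, from 0 (shut) to 1 (fully open), then the shift along the tool's x, y, z in mm, then the turn about the tool's z in degrees. In form: [[gripper, dx, dy, dz, turn], ...]. A call has 1 to 20 rows; each row is the pose to reach, as a shift and turn from the pose commanded when the call began, along the tool's axes at that moment; what a row does not reach only later rows make up. A row lasts 1/8 s, in which the tool goes at most 62.5 mm and 10.7 degrees, less where a joint would pass 70% of its speed; a pose out of reach is approached as far as the arm can. A call with a gripper value outside its range is refused whole. The fingers move at their own pace and stop on an object; "force" is the grip in N (left out, the last holds). Time passes only in rows, so rows that repeat a pose let the fingers close. It gives the time, the measured TCP pose, the force, the opening and the grip force at its end, in the units of the state.
- monitor.read_state(): the state, without advancing time (a new reading comes with each control period).
- imaging.camera(name): name is "side" or "top"; returns a dict with "img" (384x512x3 uint8, red, green, blue), "mtx" (3x3 intrinsics, pixels), "view" (4x4, takes a point from world to camera coordinates). Camera axes: x right, y down, z forward; pixel columns grow to the right and rows downward; lengths in mm; the calibration is good to about 2 mm. A picture is of the moment at which its call begins. There is no depth.
- job.sign_off(): hands the job in; it is judged then, once.
Trained networks look in a picture, given as the dict that the camera call returned (one of the last four; its "shot" number tells which), for a name from the list of things; names that differ only in an ending like _2 or _b are one class to them, and where a whole thing is asked for, a point or a joint stands for the part that bears it (a point fixed in the world has none). Each returns a list of dicts, best first, with "p" (0 to 1); they miss things now and then, are a little off and sometimes report something else, mostly with a low value. They report only what shows in the picture. A call takes as long as a camera call.
- find_in(picture, target): "rect" ([centre column, centre row, width, height] in pixels, round what is visible of it).
- trace(picture, target): "region" (384x512 bool, what is visible of it) and "rect" ([centre column, centre row, width, height] in pixels, round what is visible of it).
The state is a dict: "clock": time; "joints": joint angles; "qd": joint speeds; "effort": joint torques, N m; "eef_pos": TCP position; "eef_rot": TCP orientation; "wrist_force": force on the tool from outside, world axes, zero at the start; "moment": the same for the moment, N m; "finger_gap": finger opening in mm; "finger_force": force on a finger pad.
Only numpy, scipy, OpenCV 4.12 (cv2) and the standard library are available. Lean on these libraries where they do the work, as an engineer would, in place of code of your own. Each camera call takes 0.05 s, during which the arm holds its last target. There are 200 camera calls.

### The job

The gear of the rolling mill is back on its stud, and its E-shaped spring clip lies loose on the gear with its mouth towards the stud. Take the fork tool from the tool board, slide the clip along the gear with it and push it sideways into the stud's groove until it snaps in, then press it on with the fork, firmly but not hard (15 to 20 N), to be sure that it sits on the bottom of the groove. Lay the fork back flat on the tool board; touch the clip with nothing but the fork, do not bear down on the gear, and leave the other things where they are.

Things in the scene. Friction and masses are not known exactly. Their poses are not given: they have to be found in the camera images.
- stud_groove (a point): Where the clip's centre lies when home: on the axis of the upright bright stud in the big gear's middle, in the stud's groove. The groove is 24 mm across at its bottom and 5.5 mm high, from the gear's face (2 mm below this point) to 3.5 mm above it; over it the stud is 30 mm across and ends 12.5 mm above this point. z up, x from the big gear to the pinion; the clip lies on the -x side.
- gear_plate: Fixed gear side of a rolling mill, lying flat: grey cast plate 14 mm thick (from 78 mm behind to 118 mm ahead of the stud along x, 72 mm to either side), big gear 129 mm across, its flat smooth face 40 mm above the bench, and a pinion 82 mm along x (square shaft end 64 mm above the bench). Origin on the stud's axis at bench height, axes as for stud_groove.
- clip_center (a point): Centre of the loose steel E-clip, half-way up: a springy open ring 44 mm across outside (its back angular, three flats 22 mm from the centre), 4 mm thick, with 3 inward teeth (at the back and at each arm's end) that fit the groove; x out of its mouth, z up. It starts flat on the gear, 23 to 34 mm from the stud's axis, mouth to the stud within about 0.35 rad. Its back, within 60 degrees of -x, is stiff: push there.
- clip: The clip, origin at the centre of its underside. Its arm teeth meet the stud when its centre is 14 mm from the axis; the arms spread and the push rises to 6 to 16 N, fades to nothing by about 7 mm, and the clip springs home ahead of the fork; followed up, it then stands hard against the groove's bottom. It counts as seated under 12 N or more (fork on clip); over 36 N bends it.
- fork_grip (a point): Grip point of the fork tool, near its balance point, in the middle of its square wooden handle (26 x 26 mm; from 77 mm behind to 28 mm ahead of this point); 13 mm above the board it lies on. x along the tool to the fork end, z up. Ahead: brass ferrule to 40 mm, then a flat steel shank 12 mm wide. Shank and tines are 4 mm thick, from 2 mm below to 2 mm above the level of this point.
- fork_mouth (a point): Bottom of the fork's mouth, 90 mm ahead of fork_grip on the tool's axis; same axes. Its inner faces rise from here at 50 degrees to either side of x, to 21 mm ahead and 24.5 mm out; side prongs, 49 mm apart inside, run on to 35 mm ahead, their tips turned out (end 43 mm ahead, 65 mm over all). With the flats of the clip's back seated in the mouth, the clip's centre is 28.7 mm ahead of here.
- fork: The fork tool, about 0.13 kg, origin on its underside below the grip point. Of the three tools on the board it is the one with the wide two-pronged fork; they have equal handles and lie side by side, 91 mm apart, in any order, handles towards the robot.
- tool_board: Fixed wooden board 270 x 290 x 8 mm with the three tools; origin at the centre of its underside, x along the tools towards their metal ends, y across them.
- file: Flat file with a wooden handle like the fork's, on the board. Leave it.
- scraper: Scraper with a small square blade and a wooden handle like the fork's, on the board. Leave it.
- washer: Loose steel washer 28 mm across, 5 mm thick, on a corner of the cast plate. Leave it.
- crank: Mill crank lying on the bench: a bar 170 mm long, wooden knob 95 mm high at one end. Leave it.
- pliers: Pliers with black handles, 150 mm long, 12 mm high, on the bench near the robot. Leave them.
- brick: White soldering brick 75 x 150 x 28 mm. Leave it.
- dish: Small green glass dish, 100 mm across, 30 mm high. Leave it.
- mandrel: Tapered steel ring mandrel 300 mm long, lying at the back. Leave it.

How it is judged (in metres and radians):
On the way, in this order (a step that is already met when the one before it is completed fails the run):
1. the fork is lifted off the tool board (z of fork_grip in the frame of tool_board above 0.032 m), for 0.2 s.
2. the clip is home in the stud's groove and the fork presses it firmly against the groove's bottom (horizontal distance between clip_center and stud_groove below 0.002 m and z of clip_center in the frame of stud_groove between -0.0025 and 0.0025 m and contact force between fork and clip above 12 N), for 0.1 s.
At the end, for the whole second after the job is handed in: The clip's centre is within 2 mm of the stud's axis and 2.5 mm of the groove's mid-height, the clip flat (0.1 rad) and at rest; the fork lies at rest on the tool board, its grip point within 100 mm of the board's centre along it, 140 mm across it, and 17 to 25 mm above the bench (horizontal distance between clip_center and stud_groove below 0.002 m and z of clip_center in the frame of stud_groove between -0.0025 and 0.0025 m and angle between clip's own z axis and vertical below 0.1 rad and linear speed of each of clip, fork below 0.02 m/s and x of fork_grip in the frame of tool_board between -0.1 and 0.1 m and y of fork_grip in the frame of tool_board between -0.14 and 0.14 m and z of fork_grip in the frame of tool_board between 0.017 and 0.025 m); the robot touches nothing.
It fails at once if the fork pressed the clip with more than 36 N: the clip is bent (contact force between fork and clip above 36 N).
It fails at once if the fork was forced against the gear or the stud (more than 25 N) (contact force between fork and gear_plate above 25 N).
It fails at once if the clip was handled with the gripper and not with the fork (contact force between any of the fingers, the arm and clip above 0.5 N).
It fails at once if another thing was moved more than 20 mm (distance of any of file, scraper, washer, crank, pliers, brick, dish, mandrel from where it was at the start of the episode above 0.02 m).
It also fails if it takes over 61 s, if anything falls off the work surface, if the arm or the gripper's body presses on something with over 40 N, if the wrist force passes 120 N, or if a joint passes its speed limit or range.

## Working session

There is one attempt and no reset: what is moved stays moved. The work goes in short steps, Python scripts to look and compute and a tool call to move; the robot and the scene stay as the last step left them, time stands still between calls to the robot, and variables do not carry over. Pictures are saved under pics/ and viewed, at most 10 in all, crops included, and the job is handed in when it is done.

Besides the shell and the picture viewer there is one more tool, called after "Emit:" by a JSON object that holds its "name" and its "arguments", one argument or row to a line. arm_command: Moves the arm, as the interface text tells. Its arguments: {"type":"object","properties":{"steps":{"type":"array","items":{"type":"array","items":{"type":"number"}}},"force":{"type":"number"}},"required":["steps"]}

```bash
mkdir -p pics; cat > h.py <<'E'
import numpy as np, cv2
from cell import monitor, imaging, job, find_in, trace
def ray(c,u,v):
    V=c['view'];R=V[:3,:3];o=-R.T@V[:3,3]
    d=R.T@np.linalg.inv(c['mtx'])@np.array([u,v,1.]);return o,d
def onz(c,u,v,z):
    o,d=ray(c,u,v);return o+d*(z-o[2])/d[2]
def proj(c,p):
    q=c['mtx']@(c['view']@np.r_[p,1.])[:3];return q[:2]/q[2]
E
python3 - <<'E'
from h import *
np.set_printoptions(precision=1,suppress=True)
for n in['top','side']:
    c=imaging.camera(n);cv2.imwrite(f'pics/{n}0.png',c['img'][...,::-1])
    V=c['view'];print(n,-V[:3,:3].T@V[:3,3],c['mtx'].tolist())
    for t in['fork','clip','gear_plate','tool_board','stud_groove','clip_center','fork_grip','fork_mouth','file','scraper']:
        for f in find_in(c,t)[:2]: print(t,round(f['p'],2),np.array(f['rect']))
s=monitor.read_state();print(s)
E
```

```text
top [ 352.9    2.4 1111.9] [[359.907011267783, 0.0, 256.35008797555173], [0.0, 359.907011267783, 193.1372441093176], [0.0, 0.0, 1.0]]
clip 0.56 [207.8 192.3  11.4  14.3]
gear_plate 0.95 [206.9 182.   58.1  63. ]
tool_board 0.78 [343.6 204.8  96.9  88.5]
clip_center 0.37 [206.6 180.8  58.2  67.5]
fork_grip 0.86 [317.7 196.4  11.6  59.5]
fork_grip 0.26 [239.1 141.8  95.1   7.1]
fork_mouth 0.86 [313.2 198.2  11.6  54. ]
file 0.86 [348.  199.6  10.2  62.9]
scraper 0.66 [376.1 205.4  12.9  59.9]
scraper 0.56 [237.9 140.2  94.9   9.8]
side [326.8 584.9 786.8] [[393.4154240144166, 0.0, 258.8942026507871], [0.0, 393.4154240144166, 194.52999606227235], [0.0, 0.0, 1.0]]
fork 0.62 [272.2 156.4  72.1  32.9]
clip 0.57 [172.8 222.8   7.8  12.1]
clip 0.51 [219.1 241.8  18.3  17.6]
gear_plate 0.72 [195.9 248.6  96.6  63.4]
tool_board 0.59 [292.3 148.6 112.6  90. ]
stud_groove 0.75 [197.3 249.   96.7  61.8]
clip_center 0.51 [219.6 242.4  17.   15.4]
fork_grip 0.71 [275.  156.7  71.3  26.7]
fork_mouth 0.96 [272.5 155.8  68.8  31.4]
file 0.68 [288.9 140.7  62.9  28. ]
file 0.49 [243.9 353.9  32.7  60.2]
scraper 0.85 [301.9 121.5  58.9  23.8]
scraper 0.6 [173.6 221.4  10.   11.7]
{'clock': 1.1, 'joints': array([ 1. ,  0.3,  1.5, -0. ,  1.3, -0.1]), 'qd': array([-0., -0., -0.,  0., -0.,  0.]), 'effort': array([ -0. , -53.2, -35.3,   0.1,   0. ,  -0. ]), 'eef_pos': array([246. , 491.9, 224.5]), 'eef_rot': array([3.1, 0. , 2.7]), 'wrist_force': array([-0. , -0.5, -0.1]), 'moment': array([-0.,  0.,  0.]), 'finger_force': 0.0, 'finger_gap': 94.12961904797203}
```

View pics/top0.png

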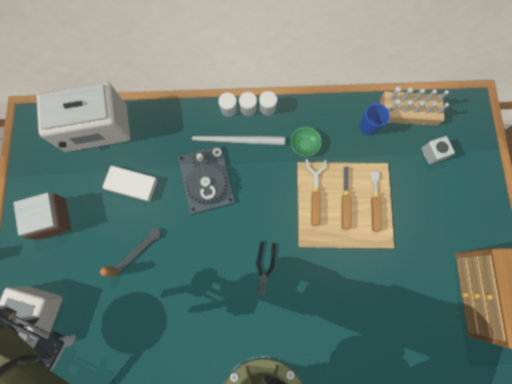

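View pics/side0.png

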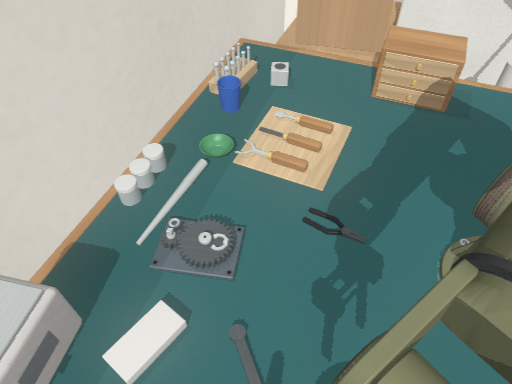

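The top picture shows the fork at (316,190), leftmost on the board, with the stud at about (205,182) and the clip at about (208,192). The side picture shows the stud at (205,238) and the clip at (219,242). Next I'll zoom in.

```bash
python3 - <<'E'
from h import *
t=cv2.imread('pics/top0.png');s=cv2.imread('pics/side0.png')
f=lambda i,x,y,w,h,k:cv2.resize(i[y:y+h,x:x+w],None,fx=k,fy=k,interpolation=cv2.INTER_CUBIC)
a=f(t,176,145,64,72,4.0*1.04); 
k=5
A=f(t,178,148,60,65,k);B=f(s,150,212,98,65,k)
C=f(t,300,152,32,52,k);C=f(t,298,155,60,55,k);D=f(s,230,138,98,55,k)
cv2.imwrite('pics/z0.png',np.vstack([np.hstack([A,B]),np.hstack([C,D])]))
E
```

```text
(no output)
```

View pics/z0.png

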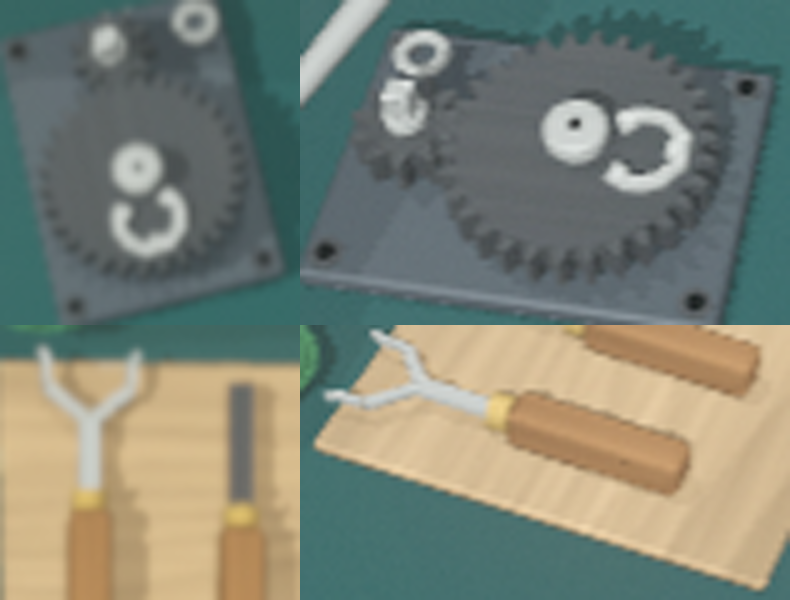

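The crops put the top-view stud at crop (137,168) and the clip centre near (149,220) with its mouth up. The fork is clean, with its axis almost straight along world x. Now I'll measure sub-pixel.

```bash
cat > m.py <<'E'
from h import *
from scipy.optimize import least_squares
np.set_printoptions(precision=2,suppress=True)
def bright(c,x,y,w,h,k=8):
    i=cv2.resize(cv2.cvtColor(c['img'],cv2.COLOR_RGB2GRAY)[y:y+h,x:x+w],None,fx=k,fy=k,interpolation=cv2.INTER_CUBIC)
    n,l,s,ce=cv2.connectedComponentsWithStats((i>140).astype(np.uint8))
    out=[]
    for j in range(1,n):
        if s[j,4]>20*k*k:
            co=max(cv2.findContours((l==j).astype(np.uint8),0,cv2.CHAIN_APPROX_NONE)[0],key=len)[:,0]
            out.append((s[j,4]/k/k,(ce[j]+.5)/k-.5+[x,y],(co+.5)/k-.5+[x,y]))
    return out
if __name__=='__main__':
  for n,r in[('top',(190,165,34,40)),('side',(193,228,50,26))]:
    c=imaging.camera(n)
    for a,ce,co in bright(c,*r):
        P=np.array([onz(c,*p,44)[:2] for p in co])
        (x,y),R=cv2.minEnclosingCircle(P.astype(np.float32))
        print(n,a,ce,'z44 circle',x,y,R,'centroid z54.5',onz(c,*ce,54.5)[:2],'z49',onz(c,*ce,49)[:2],'z44',onz(c,*ce,44)[:2])
    m=[(t,trace(c,t)) for t in('gear_plate','fork','tool_board')]
    for t,q in m:
        if q:
            g=q[0]['region'];co=max(cv2.findContours(g.astype(np.uint8),0,cv2.CHAIN_APPROX_NONE)[0],key=len)[:,0]
            z={'gear_plate':14,'fork':21,'tool_board':8}[t]
            P=np.array([onz(c,*p,z)[:2] for p in co]);print(n,t,q[0]['p'],cv2.minAreaRect(P.astype(np.float32)))
    hsv=cv2.cvtColor(c['img'],cv2.COLOR_RGB2HSV)
    if n=='top':
        # handle centre per row: brown
        g=c['img'].astype(float)
        for r in range(163,232,4): print(r,g[r,304:330,0].astype(int))
E
python3 m.py
```

```text
top 79.078125 [204.8  181.18] z44 circle 639.5979614257812 153.57803344726562 16.121549606323242 centroid z54.5 [636.77 152.25] z49 [638.25 153.03] z44 [639.59 153.74]
top 99.046875 [207.79 192.89] z44 circle 607.2535400390625 146.10630798339844 23.679264068603516 centroid z54.5 [599.9  143.36] z49 [601.19 144.1 ] z44 [602.36 144.76]
top gear_plate 0.68 ((653.52978515625, 155.0586395263672), (194.94744873046875, 146.5607147216797), 12.769967079162598)
top fork 0.56 ((575.80322265625, -185.4166259765625), (27.918046951293945, 161.56837463378906), 86.01446533203125)
top tool_board 0.68 ((559.5040893554688, -276.2124328613281), (289.6014099121094, 268.9728088378906), 87.25538635253906)
163 [191 187 189 198 196 190 178 165 171 188 192 192 192 193 196 197 197 197
 193 189 193 187 175 157 151 160]
167 [198 194 187 191 198 196 183 171 168 174 189 197 200 202 202 203 203 203
 200 196 197 200 195 178 178 191]
171 [210 209 205 202 199 197 196 199 198 195 188 181 181 188 196 199 193 176
 165 165 176 191 201 205 206 207]
175 [210 210 209 209 209 208 205 200 198 196 196 201 201 193 171 163 165 17
[... 1583 characters left out ...]
9 209]
side 130.203125 [204.5  237.76] z44 circle 640.5067138671875 148.3274383544922 18.11178207397461 centroid z54.5 [636.01 154.54] z49 [638.33 151.31] z44 [640.44 148.37]
side 144.09375 [219.9  241.67] z44 circle 607.8950805664062 146.0214385986328 23.970823287963867 centroid z54.5 [598.94 151.49] z49 [600.99 148.24] z44 [602.85 145.28]
side gear_plate 0.73 ((656.69921875, 153.09310913085938), (198.9498291015625, 159.29550170898438), 12.587974548339844)
side fork 0.96 ((598.7178344726562, -184.1006317138672), (58.526485443115234, 205.15670776367188), 84.72237396240234)
side tool_board 0.89 ((562.7597045898438, -273.847412109375), (298.3915710449219, 272.2835998535156), 86.74542999267578)
```

```bash
python3 - <<'E'
from h import *
np.set_printoptions(precision=1,suppress=True)
c=imaging.camera('top')
k=8
def up(x,y,w,h): return cv2.resize(cv2.cvtColor(c['img'],cv2.COLOR_RGB2HSV)[y:y+h,x:x+w],None,fx=k,fy=k,interpolation=cv2.INTER_LINEAR)
x,y=302,155;i=up(x,y,30,75);S=i[...,1].astype(int)
m=(S<70)
P=[]
for r in range(4,75*k,12):
    cs=np.where(m[r,30:200])[0]+30
    if len(cs)==0: continue
    a,b=[onz(c,(q+.5)/k-.5+x,(r+.5)/k-.5+y,23) for q in(cs[0],cs[-1])]
    print('steel x %.1f y %.1f..%.1f mid %.1f'%(a[0],a[1],b[1],(a[1]+b[1])/2), len(cs))
print(S[8*45,::8],S[8*65,::8]); print(i[8*45,::8,0])
print(S[60*k:75*k:8,13*k])
print(onz(c,314.5,np.array(225.0),20))
print('z34 y of right edge cols',[onz(c,q,r,34)[1] for q in(319,) for r in(195,220)],'left edge z8',[onz(c,q,r,8)[1] for q,r in((310.4,197),(310.25,221))])
E
```

```text
steel x 709.3 y -164.4..-165.1 mid -164.7 3
steel x 704.4 y -162.0..-227.7 mid -194.9 45
steel x 699.4 y -161.7..-228.5 mid -195.1 170
steel x 694.4 y -161.4..-228.1 mid -194.7 107
steel x 689.5 y -161.1..-225.7 mid -193.4 58
steel x 684.6 y -160.7..-225.0 mid -192.8 63
steel x 679.6 y -160.8..-223.4 mid -192.1 81
steel x 674.6 y -162.8..-221.4 mid -192.1 102
steel x 669.5 y -167.2..-217.5 mid -192.4 111
steel x 664.4 y -172.4..-210.9 mid -191.6 99
steel x 659.3 y -177.9..-204.6 mid -191.3 69
steel x 654.3 y -181.1..-200.3 mid -190.7 50
steel x 649.4 y -181.2..-199.2 mid -190.2 47
steel x 644.5 y -180.8..-198.4 mid -189.6 46
steel x 639.7 y -180.5..-198.1 mid -189.3 46
steel x 634.9 y -180.1..-197.7 mid -188.9 46
steel x 630.0 y -179.8..-197.3 mid -188.6 46
steel x 625.2 y -179.5..-197.4 mid -188.4 47
steel x 620.4 y -179.1..-196.6 mid -187.9 46
steel x 615.5 y -180.7..-195.1 mid -187.9 38
[ 87  87  88  88  88  88  88  88  91 101 117 128 131 130 130 131 131 128
 116 102  96  95  95  94  94  92  90  88  87  87] [ 87  87  87  87  87  87  87  88  91 104 121 129 130 130 130 131 131 129
 116 101  95  94  94  94  94  93  90  88  87  88]
[19 19 19 19 19 19 19 19 18 17 16 16 16 16 16 16 16 16 16 17 18 18 18 18
 18 18 18 18 19 19]
[130 131 130 130 130 130 130 131 131 129 119 103  93  90  89]
[ 495.6 -176.7   20. ]
z34 y of right edge cols [np.float64(-194.78438537878765), np.float64(-189.02695926073193)] left edge z8 [np.float64(-172.12063053997795), np.float64(-166.40964063912512)]
```

```bash
cat > go.py <<'E'
# python3 go.py x y z yaw : shift/turn in tool axes from the current pose
from h import *
import sys
from scipy.spatial.transform import Rotation as Ro
np.set_printoptions(precision=2,suppress=True)
s=monitor.read_state();R=Ro.from_euler('xyz',s['eef_rot']).as_matrix()
x,y,z,w=map(float,sys.argv[1:])
T=Ro.from_euler('xyz',[np.pi,0,w])
print('pos',s['eef_pos'],'rot',np.array(s['eef_rot'])*1000//1/1000,'t',s['clock'],'F',s['wrist_force'],'gap',s['finger_gap'],'q',s['joints'])
print('shift',R.T@(np.array([x,y,z])-s['eef_pos']),'turn',np.degrees((Ro.from_matrix(R).inv()*T).as_rotvec()))
E
python3 go.py 574.5 -184.5 120 3.07
```

```text
pos [246.02 491.89 224.44] rot [ 3.14 -0.    2.68] t 1.55 F [ 0.35  0.18 -0.66] gap 94.00347633554608 q [ 1.04  0.3   1.52  0.    1.32 -0.07]
shift [-596.34 -458.02  104.43] turn [  0.    -0.   -22.47]
```

Emit:
{"name": "arm_command", "arguments": {
  "steps": [
    [1, -596.3, -458, 60, -22.5],
    [1, -596.3, -458, 60, -22.5],
    [1, -596.3, -458, 60, -22.5],
    [1, -596.3, -458, 60, -22.5],
    [1, -596.3, -458, 60, -22.5],
    [1, -596.3, -458, 60, -22.5],
    [1, -596.3, -458, 60, -22.5],
    [1, -596.3, -458, 60, -22.5],
    [1, -596.3, -458, 60, -22.5],
    [1, -596.3, -458, 60, -22.5],
    [1, -596.3, -458, 60, -22.5],
    [1, -596.3, -458, 60, -22.5],
    [1, -596.3, -458, 60, -22.5],
    [1, -596.3, -458, 60, -22.5],
    [1, -596.3, -458, 104, -22.5],
    [1, -596.3, -458, 104, -22.5],
    [1, -596.3, -458, 104, -22.5]
  ]
}}

```text
clock: 3.68
eef_pos: [574.9, -183.7, 122.2]
eef_rot: [-3.141, 0.001, 3.072]
wrist_force: [0.3, 0.4, 0.6]
finger_gap: 94.1
finger_force: 0.0
```

```bash
python3 go.py 574.5 -184.5 30 3.07
```

```text
pos [ 574.9  -183.72  122.24] rot [-3.14  0.    3.07] t 3.675 F [0.31 0.36 0.61] gap 94.12809498041422 q [-0.37  0.51  1.47  0.    1.16 -1.87]
shift [ 0.48 -0.76 92.24] turn [-0.02  0.09  0.09]
```

Emit:
{"name": "arm_command", "arguments": {
  "steps": [
    [1, 0.4, -0.5, 45, 0],
    [1, 0.4, -0.5, 80, 0],
    [1, 0.4, -0.5, 92, 0],
    [1, 0.4, -0.5, 92, 0],
    [1, 0.4, -0.5, 92, 0],
    [0, 0.4, -0.5, 92, 0],
    [0, 0.4, -0.5, 92, 0],
    [0, 0.4, -0.5, 92, 0],
    [0, 0.4, -0.5, 92, 0],
    [0, 0.4, -0.5, 92, 0],
    [0, 0.4, -0.5, 92, 0],
    [0, 0.4, -0.5, 92, 0],
    [0, 0.4, -0.5, 92, 0],
    [0, 0.4, -0.5, 92, 0]
  ],
  "force": 50
}}

```text
clock: 5.42
eef_pos: [574.0, -184.9, 28.4]
eef_rot: [-3.142, -0.0, 3.071]
wrist_force: [0.1, 1.0, 0.6]
finger_gap: 25.7
finger_force: 50.0
```

Emit:
{"name": "arm_command", "arguments": {
  "steps": [
    [0, 0, 0, -10, 0],
    [0, 0, 0, -40, 0],
    [0, 0, 0, -70, 0],
    [0, 0, 0, -70, 0],
    [0, 0, 0, -70, 0],
    [0, 0, 0, -70, 0]
  ]
}}

```text
clock: 6.18
eef_pos: [573.5, -184.7, 97.1]
eef_rot: [3.141, -0.002, 3.071]
wrist_force: [0.6, 0.4, -1.9]
finger_gap: 25.6
finger_force: 50.0
```

```bash
cat > f.py <<'E'
from h import *
np.set_printoptions(precision=1,suppress=True)
c=imaging.camera('top');k=8
s=monitor.read_state();print(s['eef_pos'],s['eef_rot'],s['finger_gap'])
E
python3 go.py 450 110 90 3.37; python3 - <<'E'
import sys;sys.path.insert(0,'.')
from h import *
ims=[]
for n in('top','side'):
    c=imaging.camera(n)
    s=monitor.read_state();print(s['eef_pos'],s['eef_rot'])
    p=proj(c,s['eef_pos']+np.array([60,0,0]));print(p)
    u,v=int(p[0]),int(p[1]);i=c['img'][max(v-40,0):v+40,u-40:u+40,::-1]
    ims.append(cv2.resize(i,(400,400),interpolation=cv2.INTER_CUBIC))
cv2.imwrite('pics/g1.png',np.hstack(ims))
E
```

```text
pos [ 573.5  -184.74   97.15] rot [ 3.14 -0.    3.07] t 6.175 F [ 0.64  0.44 -1.93] gap 25.600776921189546 q [-0.37  0.54  1.49  0.    1.11 -1.87]
shift [144.11 285.21   7.6 ] turn [  0.05  -0.11 -17.16]
[ 573.57951799 -184.79572755   97.30780954] [ 3.14106484e+00 -1.75049082e-03  3.07048475e+00]
[317.97244057 174.41391984]
[ 573.68251838 -184.81737516   97.46926118] [ 3.14111101e+00 -1.45754344e-03  3.07043777e+00]
[260.35511942 132.63768807]
```

View pics/g1.png

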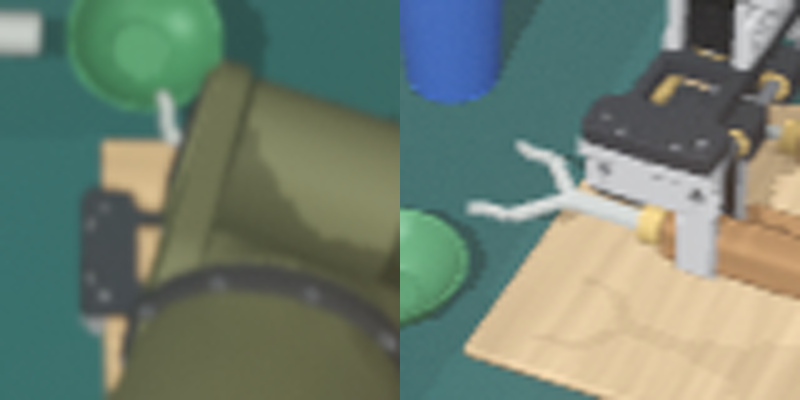

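The fork is held straight in both views, so the move to a point behind the clip is next.

```bash
python3 go.py 446.9 107.6 90 3.377
```

```text
pos [ 573.68 -184.82   97.47] rot [ 3.14 -0.    3.07] t 6.275 F [-1.15 -0.52 -0.73] gap 25.268129553857577 q [-0.37  0.54  1.49  0.    1.11 -1.87]
shift [147.24 282.66   7.82] turn [  0.04  -0.08 -17.56]
```

Emit:
{"name": "arm_command", "arguments": {
  "steps": [
    [0, 20, 20, 0, -1.5],
    [0, 40, 60, 0, -4],
    [0, 60, 100, 0, -7],
    [0, 80, 140, 0, -9],
    [0, 100, 180, 0, -12],
    [0, 120, 220, 0, -15],
    [0, 135, 255, 0, -17],
    [0, 144, 275, 4, -17.6],
    [0, 147.2, 282.7, 8, -17.6],
    [0, 147.2, 282.7, 8, -17.6],
    [0, 147.2, 282.7, 8, -17.6],
    [0, 147.2, 282.7, 8, -17.6],
    [0, 147.2, 282.7, 8, -17.6],
    [0, 147.2, 282.7, 8, -17.6]
  ]
}}

```text
clock: 8.02
eef_pos: [447.4, 107.3, 90.5]
eef_rot: [-3.142, 0.0, -2.906]
wrist_force: [-0.2, -0.5, -0.2]
finger_gap: 25.9
finger_force: 50.0
```

```bash
cat > v.py <<'E'
import sys
from h import *
ims=[]
for n,u,v in(('top',204,195),('side',225,240)):
    c=imaging.camera(n)
    np.save(f'/tmp/{n}.npy',c,allow_pickle=True)
    i=c['img'][v-40:v+40,u-40:u+40,::-1]
    ims.append(cv2.resize(i,(400,400),interpolation=cv2.INTER_CUBIC))
cv2.imwrite(sys.argv[1],np.hstack(ims))
E
python3 v.py pics/a1.png; python3 go.py 446.9 107.6 50.5 3.377
```

```text
pos [447.31 107.42  90.46] rot [ 3.14  0.   -2.91] t 8.125 F [-0.44  0.14 -1.23] gap 25.59666997487591 q [ 0.16  0.27  1.9   0.    0.97 -1.65]
shift [ 0.36  0.27 39.96] turn [0.   0.   0.03]
```

View pics/a1.png

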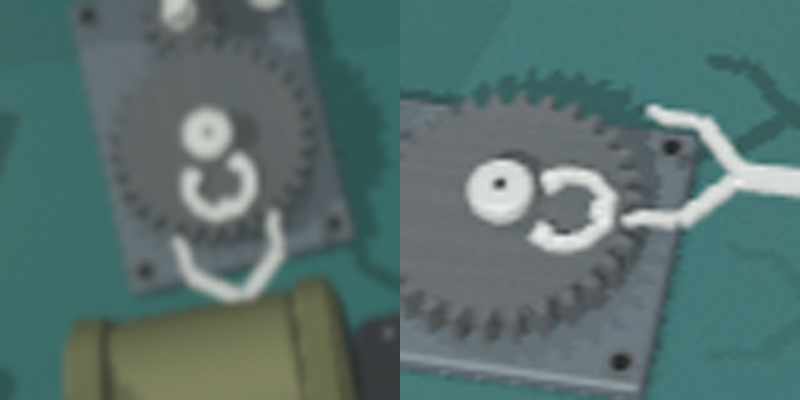

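Fork tips sit behind the clip with the axis in line in both views. I'll lower it so that its underside is about 1.3 mm above the gear.

Emit:
{"name": "arm_command", "arguments": {
  "steps": [
    [0, 0, 0, 15, 0],
    [0, 0, 0, 30, 0],
    [0, 0, 0, 36, 0],
    [0, 0, 0, 38, 0],
    [0, 0, 0, 39, 0],
    [0, 0, 0, 39.7, 0],
    [0, 0, 0, 39.7, 0],
    [0, 0, 0, 39.7, 0],
    [0, 0, 0, 39.7, 0],
    [0, 0, 0, 39.7, 0]
  ]
}}

```text
clock: 9.38
eef_pos: [447.3, 107.5, 50.8]
eef_rot: [3.142, 0.0, -2.906]
wrist_force: [-0.6, 0.8, -1.1]
finger_gap: 25.6
finger_force: 50.0
```

```bash
python3 v.py pics/a2.png; python3 go.py 446.9 107.6 50.5 3.377; python3 - <<'E'
from h import *
np.set_printoptions(precision=2,suppress=True)
s=monitor.read_state();x,y,z=s['eef_pos'];w=s['eef_rot'][2]+np.pi
ax=np.array([np.cos(w),np.sin(w)]);la=np.array([-ax[1],ax[0]])
print('yaw',w)
C,St=np.array([607.5,146.]),np.array([636.8,153.])
for n,p in(('clip',C),('stud',St)): d=p-[x,y];print(n,'ahead of grip',d@ax,'left',d@la)
# silhouette check of the fork ahead of the shank: shift of predicted vs seen bright mask for several grip heights
for n in('top','side'):
    c=np.load(f'/tmp/{n}.npy',allow_pickle=True).item()
    g=cv2.cvtColor(c['img'],cv2.COLOR_RGB2GRAY).astype(np.float32)
    for gz in(41,42,43,44,45,46):
      best=[]
      for da in(-4,-2,-1,0,1,2,4):
        for dl in(-4,-3,-2,-1,0,1,2,3,4):
          m=[]
          for sgn in(1,-1):
            for a,l in [(94+t*16,5+t*20) for t in np.linspace(0,1,12)]+[(t,26.5) for t in np.linspace(112,124,8)]:
              P=np.r_[np.array([x,y])+ax*(a+da)+la*(sgn*l+dl),gz+1]
              u,v=proj(c,P);m.append(cv2.remap(g,np.float32([[u]]),np.float32([[v]]),cv2.INTER_LINEAR)[0,0])
          best.append((np.mean(m),da,dl))
      print(n,gz,sorted(best)[-1])
E
```

```text
pos [447.3  107.49  50.76] rot [-3.14  0.   -2.91] t 9.475 F [ 0.29 -0.1  -0.85] gap 25.50396692856231 q [ 0.16  0.34  1.93 -0.    0.87 -1.65]
shift [0.36 0.2  0.26] turn [-0.    0.    0.04]
yaw 0.23608905054293672
clip ahead of grip 164.76263784802225 left -0.02533181975297083
stud ahead of grip 194.88717507527383 left -0.07283807124822061
top 41 (np.float32(180.12936), -4, 0)
top 42 (np.float32(179.74915), -4, 0)
top 43 (np.float32(179.3365), -4, 0)
top 44 (np.float32(178.8647), -4, 0)
top 45 (np.float32(178.28008), -4, 0)
top 46 (np.float32(177.50809), -4, 0)
side 41 (np.float32(211.09087), -4, -3)
side 42 (np.float32(211.25378), -4, -2)
side 43 (np.float32(210.4744), -4, -1)
side 44 (np.float32(210.31099), -4, -1)
side 45 (np.float32(210.34541), -4, 0)
side 46 (np.float32(209.50932), -4, 1)
```

View pics/a2.png

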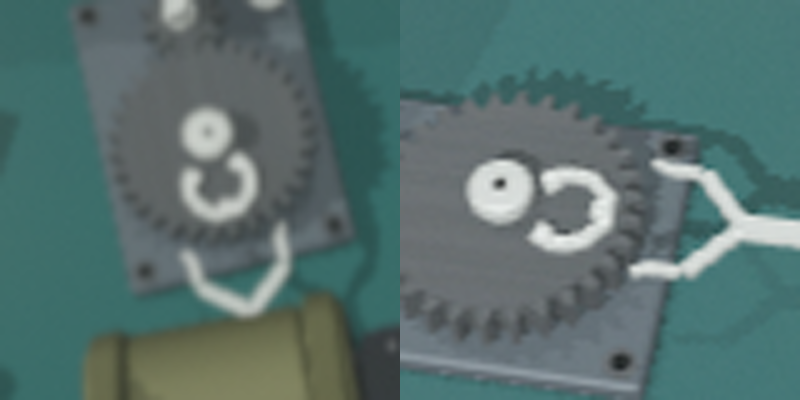

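The tips are low behind the clip and centred. Now I'll slide forward.

Emit:
{"name": "arm_command", "arguments": {
  "steps": [
    [0, -6, 0, 0, 0],
    [0, -12, 0, 0, 0],
    [0, -18, 0, 0, 0],
    [0, -24, 0, 0, 0],
    [0, -30, 0, 0, 0],
    [0, -36, 0, 0, 0],
    [0, -40, 0, 0, 0],
    [0, -44, 0, 0, 0],
    [0, -47, 0, 0, 0],
    [0, -50, 0, 0, 0],
    [0, -52, 0, 0, 0],
    [0, -54, 0, 0, 0],
    [0, -54, 0, 0, 0],
    [0, -54, 0, 0, 0]
  ]
}}

```text
clock: 11.22
eef_pos: [499.7, 120.1, 50.7]
eef_rot: [-3.142, -0.0, -2.905]
wrist_force: [-0.5, -0.0, -1.7]
finger_gap: 25.5
finger_force: 50.0
```

```bash
python3 v.py pics/a3.png; python3 go.py 446.9 107.6 50.5 3.377
```

```text
pos [499.75 120.11  50.76] rot [-3.14 -0.   -2.91] t 11.325 F [-0.36 -0.02 -1.83] gap 25.695708737234504 q [ 0.16  0.44  1.78 -0.    0.92 -1.64]
shift [54.31  0.2   0.26] turn [-0.   -0.    0.04]
```

View pics/a3.png

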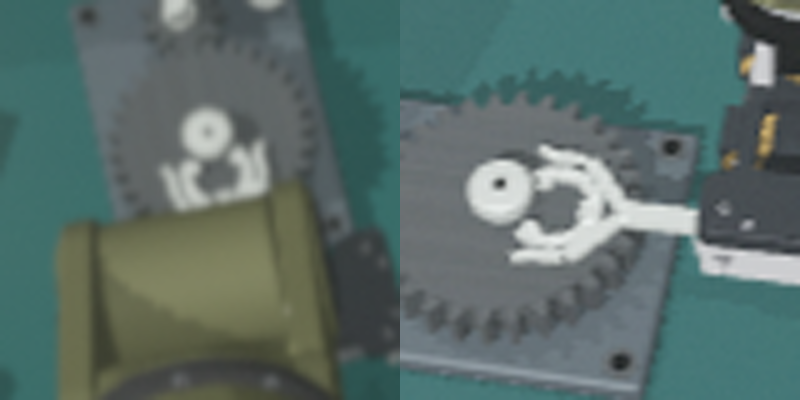

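The clip sits in the fork and faces the stud. Now I'll push slowly towards contact and the snap.

Emit:
{"name": "arm_command", "arguments": {
  "steps": [
    [0, -2, 0, 0, 0],
    [0, -4, 0, 0, 0],
    [0, -6, 0, 0, 0],
    [0, -7, 0, 0, 0],
    [0, -8, 0, 0, 0],
    [0, -9, 0, 0, 0],
    [0, -10, 0, 0, 0],
    [0, -11, 0, 0, 0],
    [0, -11, 0, 0, 0],
    [0, -11, 0, 0, 0]
  ]
}}

```text
clock: 12.58
eef_pos: [510.2, 122.5, 50.6]
eef_rot: [-3.142, -0.001, -2.906]
wrist_force: [-4.4, -3.3, -1.0]
finger_gap: 25.9
finger_force: 50.0
```

Emit:
{"name": "arm_command", "arguments": {
  "steps": [
    [0, -1, 0, 0, 0],
    [0, -2, 0, 0, 0],
    [0, -3, 0, 0, 0],
    [0, -3, 0, 0, 0]
  ]
}}

```text
clock: 13.08
eef_pos: [512.5, 123.1, 50.4]
eef_rot: [3.142, -0.002, -2.906]
wrist_force: [-7.7, -4.6, 0.6]
finger_gap: 25.6
finger_force: 50.0
```

```bash
python3 v.py pics/a4.png; python3 go.py 446.9 107.6 50.5 3.377
```

```text
pos [512.53 123.1   50.36] rot [ 3.14 -0.   -2.91] t 13.175 F [-7.27 -4.76  0.3 ] gap 25.870448118746946 q [ 0.17  0.47  1.74 -0.    0.94 -1.64]
shift [67.43  0.26  0.02] turn [-0.   -0.14  0.03]
```

View pics/a4.png

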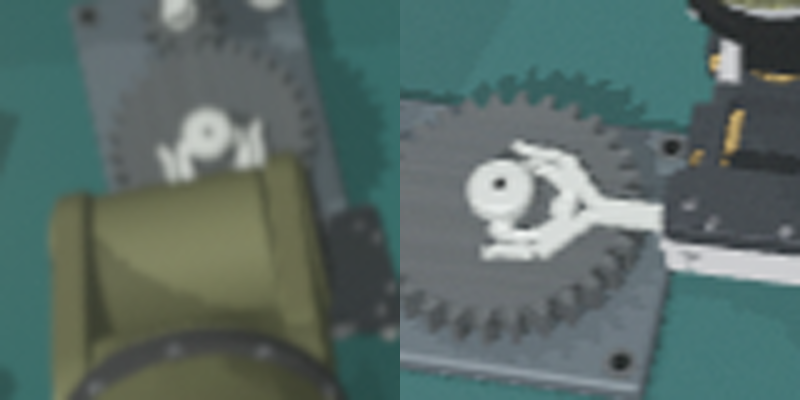

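The clip's arms are on the stud and its back is in the fork, with a small sideways force. I'll shift slightly right and keep pushing.

Emit:
{"name": "arm_command", "arguments": {
  "steps": [
    [0, 0, -0.7, 0, 0],
    [0, -0.7, -0.7, 0, 0],
    [0, -1.4, -0.7, 0, 0],
    [0, -1.4, -0.7, 0, 0]
  ]
}}

```text
clock: 13.68
eef_pos: [514.0, 122.9, 50.3]
eef_rot: [3.141, -0.003, -2.905]
wrist_force: [-8.0, -3.2, -0.6]
finger_gap: 25.4
finger_force: 50.0
```

Emit:
{"name": "arm_command", "arguments": {
  "steps": [
    [0, -0.7, -0.3, 0, 0],
    [0, -1.4, -0.3, 0, 0],
    [0, -2, -0.3, 0, 0],
    [0, -2, -0.3, 0, 0]
  ]
}}

```text
clock: 14.18
eef_pos: [517.2, 123.3, 50.8]
eef_rot: [-3.142, 0.001, -2.905]
wrist_force: [-0.5, -1.3, -2.1]
finger_gap: 25.6
finger_force: 50.0
```

The force dropped away, so the clip has snapped. I'll follow up gently.

Emit:
{"name": "arm_command", "arguments": {
  "steps": [
    [0, -1, 0, 0, 0],
    [0, -2, 0, 0, 0],
    [0, -3, 0, 0, 0],
    [0, -3.5, 0, 0, 0],
    [0, -3.5, 0, 0, 0]
  ]
}}

```text
clock: 14.8
eef_pos: [520.4, 124.1, 50.8]
eef_rot: [-3.142, 0.0, -2.906]
wrist_force: [0.6, -0.2, -1.1]
finger_gap: 25.9
finger_force: 50.0
```

Emit:
{"name": "arm_command", "arguments": {
  "steps": [
    [0, -0.4, 0, 0, 0],
    [0, -0.8, 0, 0, 0],
    [0, -1.2, 0, 0, 0],
    [0, -1.2, 0, 0, 0]
  ]
}}

```text
clock: 15.3
eef_pos: [521.5, 124.3, 50.8]
eef_rot: [-3.142, 0.0, -2.906]
wrist_force: [-0.5, -0.2, -0.7]
finger_gap: 25.6
finger_force: 50.0
```

Emit:
{"name": "arm_command", "arguments": {
  "steps": [
    [0, -0.4, 0, 0, 0],
    [0, -0.8, 0, 0, 0],
    [0, -1.2, 0, 0, 0],
    [0, -1.2, 0, 0, 0]
  ]
}}

```text
clock: 15.8
eef_pos: [522.6, 124.6, 50.7]
eef_rot: [-3.142, -0.0, -2.906]
wrist_force: [-0.4, -0.2, -1.5]
finger_gap: 25.8
finger_force: 50.0
```

Emit:
{"name": "arm_command", "arguments": {
  "steps": [
    [0, -0.4, 0, 0, 0],
    [0, -0.8, 0, 0, 0],
    [0, -1.2, 0, 0, 0],
    [0, -1.2, 0, 0, 0]
  ]
}}

```text
clock: 16.3
eef_pos: [523.8, 124.9, 50.7]
eef_rot: [-3.142, -0.0, -2.905]
wrist_force: [0.3, 0.1, -1.1]
finger_gap: 25.6
finger_force: 50.0
```

```bash
python3 - <<'E'
from h import *
c=imaging.camera('side')
cv2.imwrite('pics/a5.png',cv2.resize(c['img'][215:265,180:255,::-1],None,fx=10,fy=10,interpolation=cv2.INTER_CUBIC))
s=monitor.read_state();w=s['eef_rot'][2]+np.pi;ax=np.array([np.cos(w),np.sin(w),0]);la=np.array([-ax[1],ax[0],0])
g=s['eef_pos']-[0,0,7.4]
f=lambda p:((proj(c,p)-[180,215])*10).round()
print('mouth',f(g+90*ax+[0,0,2]),'prong',f(g+125*ax+24.5*la),f(g+125*ax-24.5*la),'stud top',f([636.8,153,54.5]),'clip back mid if home',f(np.array([636.8,153,44])-22*ax))
E
```

```text
mouth [364. 254.] prong [189. 331.] [240. 156.] stud top [245. 221.] clip back mid if home [344. 259.]
```

View pics/a5.png

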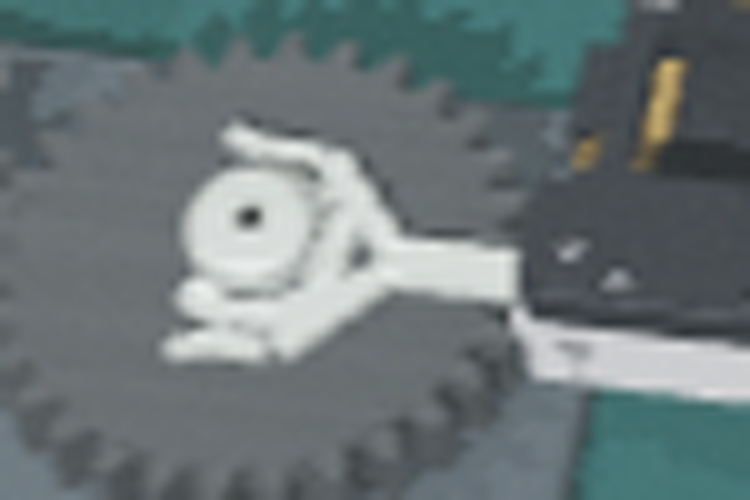

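The clip surrounds the stud, and a dark gap at about (360,255) shows the fork is not yet against its back. I'll go on.

Emit:
{"name": "arm_command", "arguments": {
  "steps": [
    [0, -0.4, 0, 0, 0],
    [0, -0.8, 0, 0, 0],
    [0, -1.2, 0, 0, 0],
    [0, -1.2, 0, 0, 0]
  ]
}}

```text
clock: 16.85
eef_pos: [524.6, 125.0, 50.6]
eef_rot: [3.142, -0.001, -2.906]
wrist_force: [-4.5, -2.1, -0.2]
finger_gap: 25.7
finger_force: 50.0
```

Emit:
{"name": "arm_command", "arguments": {
  "steps": [
    [0, -0.3, 0, 0, 0],
    [0, -0.6, 0, 0, 0],
    [0, -0.6, 0, 0, 0]
  ]
}}

```text
clock: 17.23
eef_pos: [524.8, 125.1, 50.4]
eef_rot: [3.142, -0.002, -2.905]
wrist_force: [-8.2, -3.1, 1.7]
finger_gap: 25.8
finger_force: 50.0
```

Emit:
{"name": "arm_command", "arguments": {
  "steps": [
    [0, -0.3, 0, 0, 0],
    [0, -0.6, 0, 0, 0],
    [0, -0.8, 0, 0, 0],
    [0, -0.8, 0, 0, 0]
  ]
}}

```text
clock: 17.73
eef_pos: [524.9, 125.2, 50.2]
eef_rot: [3.141, -0.004, -2.905]
wrist_force: [-12.4, -3.3, 2.4]
finger_gap: 25.7
finger_force: 50.0
```

Emit:
{"name": "arm_command", "arguments": {
  "steps": [
    [0, -0.3, 0, 0, 0],
    [0, -0.7, 0, 0, 0],
    [0, -0.7, 0, 0, 0],
    [0, -0.7, 0, 0, 0],
    [0, -0.7, 0, 0, 0]
  ]
}}

```text
clock: 18.35
eef_pos: [525.0, 125.2, 50.0]
eef_rot: [3.141, -0.005, -2.906]
wrist_force: [-15.8, -5.0, 4.0]
finger_gap: 25.8
finger_force: 50.0
```

Emit:
{"name": "arm_command", "arguments": {
  "steps": [
    [0, -0.2, 0, 0, 0],
    [0, -0.2, 0, 0, 0],
    [0, -0.2, 0, 0, 0],
    [0, -0.2, 0, 0, 0]
  ]
}}

```text
clock: 18.85
eef_pos: [525.0, 125.2, 49.9]
eef_rot: [3.141, -0.006, -2.905]
wrist_force: [-17.2, -4.8, 3.8]
finger_gap: 25.5
finger_force: 50.0
```

17.9 N was held. Now I'll back straight out, then rise.

Emit:
{"name": "arm_command", "arguments": {
  "steps": [
    [0, 2, 0, 0, 0],
    [0, 5, 0, -0.3, 0],
    [0, 10, 0, -0.3, 0],
    [0, 16, 0, -0.3, 0],
    [0, 24, 0, -0.3, 0],
    [0, 32, 0, -0.3, 0],
    [0, 40, 0, -0.3, 0],
    [0, 50, 0, -0.3, 0],
    [0, 60, 0, -0.3, 0],
    [0, 70, 0, -5, 0],
    [0, 80, 0, -15, 0],
    [0, 85, 0, -30, 0],
    [0, 85, 0, -45, 0],
    [0, 85, 0, -45, 0],
    [0, 85, 0, -45, 0]
  ]
}}

```text
clock: 20.72
eef_pos: [444.7, 105.8, 95.6]
eef_rot: [3.142, -0.0, -2.906]
wrist_force: [-0.0, -0.1, -1.6]
finger_gap: 25.7
finger_force: 50.0
```

```bash
python3 - <<'E'
from m import *
ims=[]
for n,r in[('top',(190,165,34,40)),('side',(190,225,50,32))]:
    c=imaging.camera(n)
    for a,ce,co in bright(c,*r):
        P=np.array([onz(c,*p,44)[:2] for p in co]);(x,y),R=cv2.minEnclosingCircle(P.astype(np.float32))
        print(n,a,x,y,R)
    u,v=int(r[0]+r[2]/2),int(r[1]+r[3]/2)
    ims.append(cv2.resize(c['img'][v-40:v+40,u-40:u+40,::-1],(400,400),interpolation=cv2.INTER_CUBIC))
cv2.imwrite('pics/a6.png',np.hstack(ims))
E
python3 go.py 573.5 -184.7 98 3.07
```

```text
top 157.78125 635.76708984375 152.31936645507812 23.80120086669922
side 241.9375 636.4828491210938 151.4825897216797 24.153926849365234
side 28.953125 570.0494995117188 133.63748168945312 10.714555740356445
pos [444.44 105.79  95.3 ] rot [ 3.14 -0.   -2.91] t 20.825 F [ 0.42 -0.19 -0.85] gap 25.463787890413542 q [ 0.15  0.26  1.91  0.    0.98 -1.65]
shift [ -57.54 -312.62   -2.78] turn [-0.   -0.05 17.63]
```

View pics/a6.png

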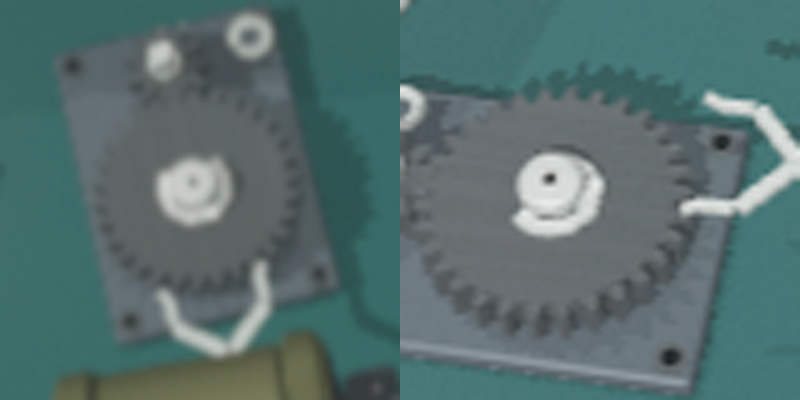

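The clip is home round the stud in both views, concentric within about 1 mm. The fork goes back to its place now.

Emit:
{"name": "arm_command", "arguments": {
  "steps": [
    [0, 0, -25, 0, 1],
    [0, -5, -65, 0, 3],
    [0, -12, -105, 0, 6],
    [0, -20, -145, 0, 9],
    [0, -28, -185, 0, 12],
    [0, -38, -225, 0, 15],
    [0, -47, -265, 0, 17],
    [0, -54, -295, 0, 17.6],
    [0, -57.5, -312.6, 0, 17.6],
    [0, -57.5, -312.6, 0, 17.6],
    [0, -57.5, -312.6, 20, 17.6],
    [0, -57.5, -312.6, 40, 17.6],
    [0, -57.5, -312.6, 55, 17.6],
    [0, -57.5, -312.6, 60, 17.6],
    [0, -57.5, -312.6, 63, 17.6],
    [0, -57.5, -312.6, 65, 17.6],
    [0, -57.5, -312.6, 66.5, 17.6],
    [0, -57.5, -312.6, 66.8, 17.6],
    [0, -57.5, -312.6, 66.8, 17.6],
    [0, -57.5, -312.6, 66.8, 17.6]
  ]
}}

```text
clock: 23.32
eef_pos: [573.7, -184.7, 29.1]
eef_rot: [-3.142, 0.0, 3.07]
wrist_force: [-0.4, 0.0, -0.5]
finger_gap: 25.9
finger_force: 50.0
```

Emit:
{"name": "arm_command", "arguments": {
  "steps": [
    [0.3, 0, 0, 0.3, 0],
    [0.6, 0, 0, 0.3, 0],
    [0.9, 0, 0, 0.3, 0],
    [0.9, 0, 0, 0.3, 0],
    [0.9, 0, 0, 0.3, 0],
    [0.9, 0, 0, 0.3, 0],
    [0.9, 0, 0, -20, 0],
    [0.9, 0, 0, -60, 0],
    [0.9, 0, 0, -100, 0],
    [0.9, 0, 0, -140, 0],
    [0.9, 0, 0, -150, 0],
    [0.9, 0, 0, -150, 0],
    [0.9, 0, 0, -150, 0]
  ]
}}

```text
clock: 24.95
eef_pos: [573.1, -184.5, 177.7]
eef_rot: [3.141, -0.002, 3.07]
wrist_force: [0.7, -0.7, -0.6]
finger_gap: 84.7
finger_force: 0.0
```

```bash
python3 - <<'E'
from m import *
s=monitor.read_state();print(s['clock'],s['eef_pos'],s['finger_gap'],s['qd'])
for n,r in[('top',(190,165,34,40)),('side',(190,225,50,32))]:
    c=imaging.camera(n)
    for a,ce,co in bright(c,*r):
        P=np.array([onz(c,*p,44)[:2] for p in co]);print(n,a,cv2.minEnclosingCircle(P.astype(np.float32)))
    for q in trace(c,'fork')[:1]:
        co=max(cv2.findContours(q['region'].astype(np.uint8),0,cv2.CHAIN_APPROX_NONE)[0],key=len)[:,0]
        print(n,q['p'],cv2.minAreaRect(np.array([onz(c,*p,21)[:2] for p in co]).astype(np.float32)))
E
```

```text
24.95 [ 573.14 -184.51  177.71] 84.68094794372553 [-0.    0.01 -0.   -0.    0.   -0.  ]
top 161.9375 ((635.7554321289062, 152.25738525390625), 24.080842971801758)
side 242.765625 ((636.5955810546875, 151.5809326171875), 24.164783477783203)
side 0.92 ((585.8167724609375, -186.9105987548828), (46.357444763183594, 184.70172119140625), 85.47162628173828)
```

```bash
python3 -c "
from h import *
print(job.sign_off())"
```

```text
the job is handed in; nothing more can be done
None
```

The E-clip snapped into the stud's groove and I pressed it with the fork at about 18 N (wrist-force reading). The fork is back on the tool board and the job is handed in at about 25 s; sign-off returned no verdict, and I checked the fork's final rest only by network trace (side view; the top view found nothing).

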